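Check the bat warming ramp with a contact probe

ROBOT

A 6-joint arm with a two-finger parallel gripper is mounted at the origin on the work surface. World frame = base frame: x ahead of the robot, y to its left, z up, the work surface at z = 0. Lengths are in m, angles in rad, forces in N, time in s.
With the tool pointing down it reaches from about 0.25 to 0.725 m from the base axis. Payload 4 kg.
Tool frame: the origin (TCP) lies at the very end of the fingers, on their centre line; the grasp point (between the pads) lies 19 mm behind it; z points along the fingers, y is the line along which they close (so a half turn about z gives the same grasp; the last joint's range is limited). The gripper opens to 85 mm and grips with 20 to 120 N. Pads are 22 mm wide; open, the fingers measure 114 mm over their backs; the gripper's body (76 mm by 85 mm) begins 54 mm behind the grasp point. The pads swing forward as they close: fully open they stand 13 mm farther back than shut.
Start: joints at [1.173, 0.241, 0.005, 1.335, 0, 1.571], TCP at [0.194, 0.461, 0.231] pointing down, gripper open.
Joint ranges: [-2.72, 2.72], [-1.05, 1.87], [-1.09, 1.28], [-1.99, 2.15], [-1.42, 1.44], [-3.14, 3.14]. Speed limits (rad/s): [2.79, 2.79, 3.14, 3.14, 3.14, 3.14].

INTERFACE

Orientations are given as a unit quaternion [x, y, z, w].
In Python, from workcell import * gives the robot as it stands. The module is installed in compiled form; this text tells all that it offers.
- The arm moves only by the tool send_rows, never from a script. Its argument "steps" is text: rows parted by semicolons, each of 7 numbers parted by spaces: the opening, from -1 (shut) to 1 (fully open), then the shift along the world's x, y, z in m, then the turn, a rotation vector about the world's x, y, z in rad. A call has exactly 5 rows; each row shifts and turns the commanded pose from where the row before left it; what a row does not reach is not made up. A row lasts 1/12 s, in which the tool goes at most 41.7 mm and 7.16 degrees, less where a joint would pass 70% of its speed; a pose out of reach is approached as far as the arm can. A call is refused whole if a number of a shift passes 0.0417 or a number of a turn 0.125, either way. A call with a gripper value outside its range is refused whole. The fingers move at their own pace and stop on an object; the grip force is fixed at half the most. Time passes only in rows, so rows that do not move let the fingers close, or fill a call up. It gives the time, the measured TCP pose, the force, the opening and the grip force at its end, in the units of the state.
- get_obs(): the state, without advancing time (a new reading comes with each control period).
- camera(name): name is "scene" or "top" or "wrist"; returns a dict with "frame" (480x640x3 uint8, red, green, blue), "range_z" (480x640 float32, m along the optical axis (not along the pixel's ray), 0 where there is no reading), "camera_matrix" (3x3 intrinsics, pixels), "extrinsics" (4x4, takes a point from world to camera coordinates); the wrist camera has in their place "T_tool_cam" (4x4, takes a point from camera to tool coordinates, whose origin is the TCP and whose axes are the flange's). Camera axes: x right, y down, z forward; pixel columns grow to the right and rows downward; lengths in m; the calibration is good to about 2 mm. A picture is of the moment at which its call begins: read the wrist's pose just before it.
- job_done(): hands the job in; it is judged then, once.
The state is a dict: "clock": time; "joint_pos": joint angles; "joint_vel": joint speeds; "tau": joint torques, N m; "eef_pos": TCP position; "tool_rot": TCP orientation; "ft_force": force on the tool from outside, world axes, zero at the start; "ft_torque": the same for the moment, N m; "grip_width": finger opening in m; "grasp_force": force on a finger pad.
Only numpy, scipy, OpenCV 4.12 (cv2) and the standard library are available. Lean on these libraries where they do the work, as an engineer would, in place of code of your own. Each camera call takes 0.05 s, during which the arm holds its last target. There are 200 camera calls.

TASK

Swing the sensor arm of the warming ramp right up to its stop, so that the marked ring on the sloping metal plate is free. Then take the contact thermometer probe out of its wooden stand and hold its tip on the middle of the ring, square to the sloping plate, pressing gently so that the sprung tip goes about half way in (never hard against the plate); finish while still holding it there in the gripper. Leave the tubs, jug, jar, syringe and pen where they are.

Things in the scene. Friction and masses are not known exactly. Their poses are not given: they have to be found in the camera images.
- ramp: warming ramp, fixed: grey base 180 (x) x 140 (y) mm under a sloping aluminium plate; low edge at -x (towards the robot, top 22 mm above the table), high edge at +x (68 mm). Origin under the base's centre at table height, z up. The sensor arm's head is on the high edge, its lever on the +y side
- plate: the ramp's sloping plate, rigid, 180 x 140 x 10 mm; origin at the centre of its top face, 45 mm straight above the ramp's origin; z square out of the plate (vertical leaned 15 degrees towards the ramp's -x), x up the slope, y as the ramp's
- spot (a point): middle of the marked ring on the plate's top face (thin dark ring, 30 mm outside, 25 mm inside, dot in the middle), at (-20, 0, 0) mm in the plate's frame, axes as the plate's. While the sensor arm is down its 16 mm foot stands over it
- sensor_arm (a joint): angle of the sensor arm about its pivot (along the plate's y, at (78, 0, 28) mm in the plate's frame): 0 = parallel to the plate, foot on the ring; grows as it rises; 1.55 = stop, nearly upright, top 190 mm above the table. Black arm 103 x 10 x 8 mm, in one piece with its lever. Friction (0.1 N m) keeps it where it is left
- lever_knob (a point): centre of the black knob (cylinder 15 mm diameter, 20 mm long along the pivot) on the arm's steel lever (8 mm thick), 90 mm to the +y side of the ramp's middle, 50 mm from the pivot. Arm down: lever square out of the plate. Carrying the knob in an arc towards the ramp's +x and down raises the arm (2 to 3 N); at the stop the lever points to +x, 16 degrees above level
- lever_foot (a point): point on the pivot's axis at the foot of the lever, 90 mm from the ramp's middle line; axes turn with the arm
- stand: wooden probe stand, fixed during a run: block 66 x 66 mm, 75 mm tall, with a 22 mm round hole down its middle; origin under its centre at table height
- probe: contact thermometer probe, about 130 g, upright in the stand. Origin at the middle of its flange's underside, which rests on the stand's top; z up along the handle, x and y square to its faces. Grey handle 24 x 24 mm from z 6 to 90 mm; black flange 34 mm diameter, 6 mm thick; steel stem 14 mm diameter down to -48 mm; brass sprung tip 11 mm diameter to -62 mm
- plunger (a joint): how far the probe's sprung tip is pushed in: 0 = out, 0.010 m = fully in (bottomed). The spring is 0.5 N per mm with a preload of 0.25 N, so 5 mm (half way) is about 2.75 N
- probe_tip (a point): centre of the flat end of the sprung tip, 62 mm below the probe's origin when the tip is out
- tub_a: clear round plastic tub, 110 mm across the rim, 55 mm tall, on the left of the table; bystander; origin under its centre
- tub_b: white round plastic tub, 100 mm across the rim, 60 mm tall, at the far side, left of the middle; bystander; origin under its centre
- jug: white ceramic jug with a side handle, 100 mm across, 120 mm tall, at the far side, right of the middle; bystander; origin under its centre
- jar: small lidded jar, 52 mm across, 65 mm tall, standing on a flat black pocket scale at the middle of the far side; bystander; origin under its centre
- syringe: plastic syringe without needle, 135 mm long, 14 mm thick (28 mm over its finger flange), lying flat near the middle of the table; bystander; origin under its barrel
- pen: blue pen, 140 mm long, 9 mm thick, lying on the right in front of an open notebook; bystander; origin under its centre, x along it
Things that resemble listed ones, but are neither listed nor needed, are in the scene too. Leave any purple look-alike of the ramp alone.

How it is judged:
By the outcome, as a careful person would: the job done as asked, in the order asked, and still so for the second after the job is handed in, while the arm keeps its last pose, push and grip.
It also fails if it takes over 50 s, if anything falls off the work surface, if the arm or the gripper's body presses on something with over 40 N, if the wrist force passes 120 N, or if a joint passes its speed limit or range.

## Working session

There is one attempt and no reset: what is moved stays moved. The work goes in short steps, Python scripts to look and compute and a tool call to move; the robot and the scene stay as the last step left them, time stands still between calls to the robot, and variables do not carry over. Pictures are saved under pics/ and viewed, at most 10 in all, crops included, and the job is handed in when it is done.

Besides the shell and the picture viewer there is one more tool, called after "Request:" as name(argument=value, ...) on one line, values as JSON. send_rows: Moves the arm, as the interface text tells. Its arguments: {"type":"object","properties":{"steps":{"type":"string"}},"required":["steps"]}

```bash
mkdir -p pics; python3 - <<'E'
from workcell import *
import cv2,numpy as np
o=get_obs(); print({k:np.round(v,3).tolist() for k,v in o.items()})
for n in("scene","top"):
    c=camera(n); np.savez(f"{n}.npz",**c); cv2.imwrite(f"pics/{n}0.png",c["frame"][:,:,::-1])
    print(n,c["camera_matrix"].round(1).tolist(),c["extrinsics"].round(3).tolist())
E
```

```text
{'clock': 0.0, 'joint_pos': [1.173, 0.241, 0.004, 1.335, 0.0, 1.571], 'joint_vel': [-0.001, -0.002, -0.001, -0.0, -0.001, -0.001], 'tau': [0.001, -37.232, 25.241, 0.017, -0.0, -0.0], 'eef_pos': [0.193, 0.46, 0.23], 'tool_rot': [0.198, 0.98, -0.001, -0.0], 'ft_force': [-0.593, 0.028, 0.097], 'ft_torque': [0.056, -0.034, 0.027], 'grasp_force': 0.0, 'grip_width': 0.085}
scene [[497.5, 0.0, 319.9], [0.0, 497.5, 241.5], [0.0, 0.0, 1.0]] [[0.868, 0.496, 0.014, -0.48], [0.432, -0.741, -0.515, -0.167], [-0.245, 0.453, -0.857, 1.326], [0.0, 0.0, 0.0, 1.0]]
top [[446.9, 0.0, 319.4], [0.0, 446.9, 247.2], [0.0, 0.0, 1.0]] [[-0.002, -1.0, -0.005, 0.019], [-0.988, 0.002, -0.157, 0.548], [0.157, 0.004, -0.988, 1.113], [0.0, 0.0, 0.0, 1.0]]
```

View pics/scene0.png

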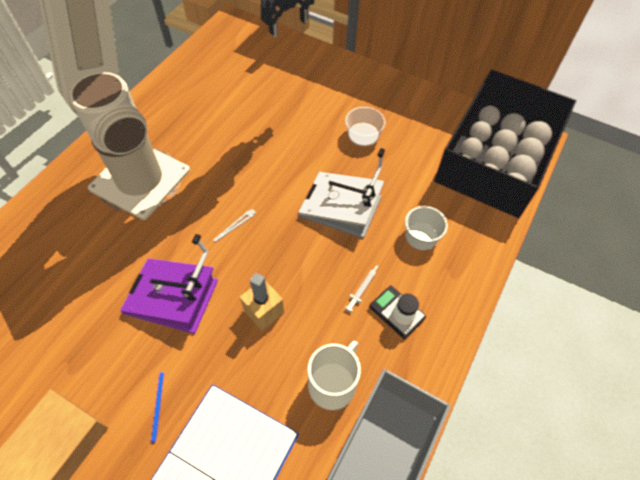

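View pics/top0.png

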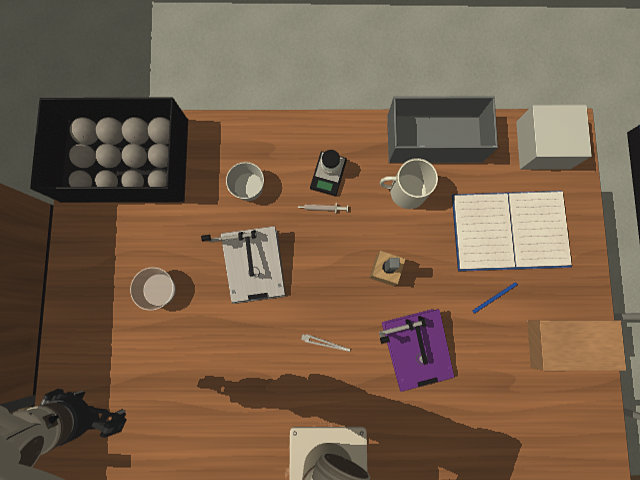

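The scene view shows the grey ramp at about (340,203), its lever knob at (381,153) and the stand with probe at (260,298). In the top view the ramp is at (255,265), the knob at (207,238) and the stand at (389,267). The purple decoy is at (418,350).

```bash
cat >h.py <<'E'
import numpy as np,cv2
def load(n): return dict(np.load(f"{n}.npz"))
def cloud(c,T=None):
    K=c["camera_matrix"];z=c["range_z"];v,u=np.mgrid[:480,:640]
    P=np.stack([(u-K[0,2])/K[0,0]*z,(v-K[1,2])/K[1,1]*z,z],-1)
    T=np.linalg.inv(c["extrinsics"]) if T is None else T
    P=P@T[:3,:3].T+T[:3,3]; P[z==0]=np.nan; return P
def rect(p):
    (c,s,a)=cv2.minAreaRect((p*1000).astype(np.float32)); return np.round(c,1),np.round(s,1),round(a,2)
E
python3 - <<'E'
from h import *
for n,rr,rs in(("top",(215,310,195,300),(240,295,362,415)),("scene",(145,240,290,392),(265,335,235,290))):
    c=load(n);P=cloud(c);hsv=cv2.cvtColor(c["frame"],cv2.COLOR_RGB2HSV)
    f=lambda r:(P[r[0]:r[1],r[2]:r[3]].reshape(-1,3),hsv[r[0]:r[1],r[2]:r[3]].reshape(-1,3))
    p,h=f(rr)
    m=(h[:,1]<60)&(h[:,2]>110)&(p[:,2]>.018)&(p[:,2]<.075)
    q=p[m]
    for _ in range(4):   # plane fit z=a x+b y+c
        A=np.c_[q[:,:2],np.ones(len(q))];k=np.linalg.lstsq(A,q[:,2],rcond=None)[0]
        r=abs(p[:,2]-p[:,:2]@k[:2]-k[2]); q=p[m&(r<.004)]
    print(n,"plane",k.round(4),"slope deg",np.degrees(np.arctan(np.hypot(*k[:2]))).round(2),"yaw",np.degrees(np.arctan2(k[1],k[0])).round(2),"z range",np.percentile(q[:,2],[1,99]).round(4),len(q))
    allp=p[(r<.004)&(p[:,2]>.018)]
    print(" rect",rect(allp[:,:2]), "centre z",)
    b=(p[:,2]>.1)&(h[:,2]<80); kn=p[b]
    print(" black high pts",len(kn),np.nanmedian(kn,0).round(3), kn[np.nanargmax(kn[:,1])].round(3) if len(kn) else "")
    s,h=f(rs)
    w=(abs(s[:,2]-.075)<.004); print(" stand top",w.sum(),rect(s[w][:,:2]),np.median(s[w],0).round(4))
    w=(abs(s[:,2]-.165)<.006); print(" handle top",w.sum(),rect(s[w][:,:2]),np.median(s[w],0).round(4),np.nanmax(s[:,2]))
E
```

```text
top plane [ 0.2662  0.0363 -0.0958] slope deg 15.04 yaw 7.76 z range [0.0211 0.0692] 2570
 rect (array([503.3, 190. ]), array([174. , 140.5]), 7.82) centre z
 black high pts 95 [0.558 0.279 0.144] [0.558 0.297 0.149]
 stand top 466 (array([ 491.9, -154.5]), array([66.6, 66.4]), 71.76) [ 0.4847 -0.147   0.075 ]
 handle top 114 (array([ 491.5, -153.8]), array([23. , 23.7]), 89.8) [ 0.4912 -0.1536  0.1645] 0.16853056366194674
scene plane [ 0.2663  0.0356 -0.0968] slope deg 15.04 yaw 7.6 z range [0.0208 0.0677] 2385
 rect (array([502.8, 190. ]), array([176.8, 143.3]), 7.89) centre z
 black high pts 40 [0.559 0.28  0.145] [0.554 0.296 0.147]
 stand top 542 (array([ 492.7, -153.5]), array([66.8, 66.8]), 71.05) [ 0.5027 -0.1642  0.074 ]
 handle top 136 (array([ 492.4, -153.9]), array([24.2, 23.9]), 89.25) [ 0.4932 -0.1545  0.1631] 0.16626618536102267
```

```bash
python3 - <<'E'
from h import *
a=np.radians(7.8);R=np.array([[np.cos(a),-np.sin(a),0],[np.sin(a),np.cos(a),0],[0,0,1]]);O=np.array([.503,.190,0])
for n in("top","scene"):
    c=load(n);P=((cloud(c)-O)@R)*1000
    v=c["frame"].max(-1)
    m=(P[...,1]>74)&(P[...,1]<106)&(P[...,2]>60)&(P[...,2]<200)&(abs(P[...,0]-50)<80)
    b=m&(v<70);print(n,b.sum(),np.percentile(P[b],[5,50,95],axis=0).round(1).tolist())
    l=m&(v>=70);print(' lever',l.sum(),np.percentile(P[l],[5,50,95],axis=0).round(1).tolist() if l.sum() else '')
    # arm: along middle
    m=(abs(P[...,1])<8)&(P[...,2]>50)&(v<80)&(abs(P[...,0])<90)&(P[...,2]<140)
    q=P[m];k=np.polyfit(q[:,0],q[:,2],1);print(' arm slope',np.degrees(np.arctan(k[0])).round(1),len(q),q.min(0),q.max(0))
pl=lambda x,y,z:O+R@(np.array([x*np.cos(.2618)-z*np.sin(.2618),y,45+x*np.sin(.2618)+z*np.cos(.2618)])/1000)
print("piv",pl(78,90,28),"knob0",pl(78,90,78),"spot",pl(-20,0,0),"n",pl(0,0,1000)-pl(0,0,0),"xr",R[:,0])
E
```

```text
top 54 [[58.5, 79.9, 139.9], [64.4, 87.6, 147.8], [70.0, 97.3, 151.3]]
 lever 35 [[57.6, 75.4, 92.4], [64.4, 84.6, 97.9], [71.7, 98.5, 146.5]]
 arm slope 4.6 160 [-32.36570217  -5.37596934  68.59758229] [63.50777709  5.33109671 97.83239054]
scene 22 [[62.9, 79.4, 140.3], [66.4, 84.2, 147.4], [69.4, 94.6, 150.3]]
 lever 85 [[58.8, 78.5, 92.9], [66.4, 86.7, 118.0], [71.3, 97.8, 148.4]]
 arm slope 3.0 80 [-28.35126256  -6.76113364  85.28802957] [60.88012301  4.68795824 96.86412032]
piv [0.55825082 0.28840889 0.09223385] knob0 [0.54542957 0.2866526  0.14053013] spot [0.48386022 0.18737818 0.03982361] n [-0.256425   -0.03512586  0.96592567] xr [0.99074784 0.13571557 0.        ]
```

Request:
send_rows(steps="0 0.036 -0.017 0 0 0 0.054;0 0.036 -0.017 0 0 0 0.054;0 0.036 -0.017 0 0 0 0.054;0 0.036 -0.017 0 0 0 0.054;0 0.036 -0.017 0 0 0 0.054")

```text
clock: 0.52
eef_pos: [0.3748, 0.3748, 0.2309]
tool_rot: [0.062, 0.998, -0.0, -0.0]
ft_force: [-0.2, 0.7, -0.5]
grip_width: 0.0427
grasp_force: 0.0
```

Request:
send_rows(steps="0 0.036 -0.017 0 0 0 0.054;0 0.036 -0.017 0 0 0 0.054;0 0.036 -0.017 0 0 0 0.054;0 0.036 -0.017 0 0 0 0.054;0 0.036 -0.017 0 0 0 0.054")

```text
clock: 0.93
eef_pos: [0.555, 0.2896, 0.2307]
tool_rot: [-0.072, 0.997, -0.0, -0.001]
ft_force: [-0.5, 1.0, 1.5]
grip_width: 0.0429
grasp_force: 0.0
```

Request:
send_rows(steps="0 0 0 0 0 0 0;0 0 0 0 0 0 0;0 0 0 0 0 0 0;0 0 0 0 0 0 0;0 0 0 0 0 0 0")

```text
clock: 1.35
eef_pos: [0.5525, 0.2919, 0.2316]
tool_rot: [-0.072, 0.997, 0.0, -0.0]
ft_force: [-0.2, -0.2, 0.0]
grip_width: 0.0426
grasp_force: 0.0
```

Request:
send_rows(steps="0 0.002 -0.004 -0.027 0 0 -0.008;0 0 0 -0.027 0 0 0;0 0 0 -0.027 0 0 0;0 0 0 -0.027 0 0 0;0 0 0 0 0 0 0")

```text
clock: 1.77
eef_pos: [0.551, 0.286, 0.1177]
tool_rot: [-0.068, 0.998, -0.002, -0.005]
ft_force: [-1.0, -0.4, -1.0]
grip_width: 0.0428
grasp_force: 0.0
```

```bash
python3 - <<'E'
from workcell import *
import cv2,numpy as np
print(np.round(get_obs()['eef_pos'],4))
s=camera("scene")["frame"][120:240,280:420];w=camera("wrist")["frame"]
im=np.hstack([cv2.resize(s,(420,360)),cv2.resize(w,(380,360))])
cv2.imwrite("pics/k1.png",im[:,:,::-1])
E
```

```text
[0.551  0.286  0.1177]
```

View pics/k1.png

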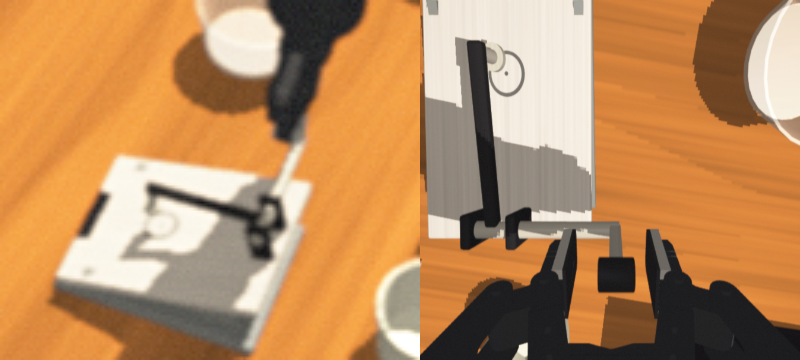

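The wrist view on the right shows the knob at about (617,275), midway between the open pads. The ring and foot are at (505,72). I'll close now.

Request:
send_rows(steps="-1 0 0 0 0 0 0;-1 0 0 0 0 0 0;-1 0 0 0 0 0 0;-1 0 0 0 0 0 0;-1 0 0 0 0 0 0")

```text
clock: 2.28
eef_pos: [0.5566, 0.29, 0.1265]
tool_rot: [-0.068, 0.998, 0.003, 0.002]
ft_force: [-2.1, 4.9, 1.5]
grip_width: 0.0185
grasp_force: 58.5
```

Request:
send_rows(steps="-1 0.0069 0.001 0 0 0 0;-1 0.0068 0.0009 -0.001 0 0 0;-1 0.0066 0.0009 -0.0019 0 0 0;-1 0.0063 0.0009 -0.0029 0 0 0;-1 0.0058 0.0008 -0.0036 0 0 0")

```text
clock: 2.7
eef_pos: [0.587, 0.2942, 0.118]
tool_rot: [-0.068, 0.998, 0.003, 0.0]
ft_force: [-7.4, 3.1, 8.1]
grip_width: 0.0186
grasp_force: 59.0
```

Request:
send_rows(steps="-1 0.0053 0.0007 -0.0045 0 0 0;-1 0.0047 0.0006 -0.0052 0 0 0;-1 0.0039 0.0005 -0.0058 0 0 0;-1 0.0031 0.0004 -0.0063 0 0 0;-1 0.0021 0.0003 -0.0066 0 0 0")

```text
clock: 3.12
eef_pos: [0.61, 0.2975, 0.0914]
tool_rot: [-0.068, 0.998, 0.004, 0.004]
ft_force: [-1.9, 3.7, 12.3]
grip_width: 0.0184
grasp_force: 63.0
```

Request:
send_rows(steps="-1 0 0 0 0 0 0;-1 0 0 0 0 0 0;-1 0 0 0 0 0 0;-1 0 0 0 0 0 0;-1 0 0 0 0 0 0")

```text
clock: 3.53
eef_pos: [0.6102, 0.2974, 0.0909]
tool_rot: [-0.068, 0.998, 0.003, 0.005]
ft_force: [1.0, 5.3, 6.0]
grip_width: 0.0181
grasp_force: 63.6
```

Request:
send_rows(steps="-1 0 0 -0.003 0 0 0;-1 0 0 -0.003 0 0 0;-1 0 0 -0.002 0 0 0;-1 0 0 0 0 0 0;-1 0 0 0 0 0 0")

```text
clock: 3.95
eef_pos: [0.6121, 0.2978, 0.0847]
tool_rot: [-0.067, 0.998, 0.004, 0.007]
ft_force: [3.7, 3.7, 10.0]
grip_width: 0.0187
grasp_force: 68.0
```

```bash
cat >armang.py <<'E'
from workcell import *
from h import *
a=np.radians(7.8);R=np.array([[np.cos(a),-np.sin(a),0],[np.sin(a),np.cos(a),0],[0,0,1]]);O=np.array([.503,.190,0])
for n in("scene","top"):
    c=camera(n);np.savez(f"{n}1.npz",**c);P=((cloud(c)-O)@R)*1000
    m=(abs(P[...,1])<12)&(P[...,2]>105)&(P[...,2]<215)&(abs(P[...,0]-60)<45)
    q=P[m];print(n,len(q))
    for lo in range(105,215,15):
        s=q[(q[:,2]>=lo)&(q[:,2]<lo+15)]
        if len(s)>2: print(lo,len(s),np.percentile(s,[5,50,95],axis=0).round(1).tolist())
E
python3 armang.py
```

```text
scene 150
105 24 [[54.9, -5.5, 105.9], [60.2, -2.1, 114.3], [64.6, 5.6, 119.6]]
120 22 [[48.7, -5.2, 120.8], [53.7, -2.4, 128.3], [57.5, 4.8, 132.0]]
135 23 [[43.0, -5.5, 136.8], [47.5, -1.8, 141.7], [51.4, 4.1, 148.5]]
150 27 [[34.6, -4.7, 151.0], [40.6, -2.1, 156.9], [44.8, 3.0, 164.1]]
165 29 [[18.0, -5.5, 166.7], [34.1, -1.9, 174.4], [38.7, 3.1, 179.6]]
180 25 [[18.3, -4.8, 180.7], [27.4, -2.0, 183.8], [32.4, 2.9, 187.2]]
top 73
105 7 [[60.0, -5.4, 106.3], [62.4, -4.0, 112.9], [65.0, 2.3, 117.7]]
120 8 [[52.0, -5.3, 121.1], [57.0, -2.8, 127.0], [59.4, 1.4, 132.5]]
135 9 [[44.5, -4.7, 136.8], [49.0, -3.5, 143.0], [53.0, 2.3, 148.7]]
150 7 [[38.9, -4.6, 154.0], [44.0, -2.2, 157.7], [45.1, 2.7, 162.6]]
165 12 [[18.3, -5.1, 166.6], [35.2, -2.7, 172.4], [40.0, 3.4, 179.4]]
180 30 [[17.7, -4.9, 180.9], [25.6, -0.7, 183.7], [32.9, 3.5, 188.5]]
```

The arm is at about 1.42 rad, 7° short of the stop, and the knob has slipped in the pads. I'll regrip centred and continue.

Request:
send_rows(steps="0 0 0 0 0 0 0;0 0 0 0 0 0 0;0 0 0 0 0 0 0;0 -0.004 -0.001 0.006 0 0 0;0 -0.003 -0.001 0.005 0 0 0")

```text
clock: 4.47
eef_pos: [0.5994, 0.2915, 0.0882]
tool_rot: [-0.067, 0.998, -0.0, -0.001]
ft_force: [-0.4, -0.3, -0.0]
grip_width: 0.0427
grasp_force: 0.0
```

Request:
send_rows(steps="0 0 0 0 0 0 0;0 0 0 0 0 0 0;-1 0 0 0 0 0 0;-1 0 0 0 0 0 0;-1 0 0 0 0 0 0")

```text
clock: 4.88
eef_pos: [0.5998, 0.2959, 0.089]
tool_rot: [-0.068, 0.998, 0.004, 0.0]
ft_force: [-1.6, 9.0, 1.3]
grip_width: 0.0188
grasp_force: 58.5
```

Request:
send_rows(steps="-1 0 0 0 0 0 0;-1 0 0 0 0 0 0;-1 0.0010 0 -0.004 0 0 0;-1 0.001 0 -0.004 0 0 0;-1 0.0005 0 -0.003 0 0 0")

```text
clock: 5.3
eef_pos: [0.6025, 0.2963, 0.0819]
tool_rot: [-0.068, 0.998, 0.004, 0.001]
ft_force: [-12.8, 4.2, 30.6]
grip_width: 0.019
grasp_force: 62.1
```

Request:
send_rows(steps="-1 0 0 -0.002 0 0 0;-1 0 0 -0.002 0 0 0;-1 0 0 0 0 0 0;-1 0 0 0 0 0 0;-1 0 0 0 0 0 0")

```text
clock: 5.72
eef_pos: [0.6025, 0.2963, 0.0819]
tool_rot: [-0.069, 0.998, 0.004, 0.002]
ft_force: [-14.1, 4.2, 30.9]
grip_width: 0.0188
grasp_force: 62.2
```

```bash
python3 armang.py
```

```text
scene 173
105 22 [[57.7, -4.8, 105.9], [63.4, -2.6, 111.0], [67.8, 4.5, 117.8]]
120 17 [[54.1, -4.5, 122.6], [59.1, -3.3, 127.2], [62.3, 1.4, 131.5]]
135 21 [[50.0, -5.1, 136.2], [55.5, -2.3, 142.9], [59.1, 2.1, 146.4]]
150 23 [[46.3, -4.5, 150.6], [50.6, -3.0, 158.8], [54.5, 2.8, 163.8]]
165 30 [[19.2, -6.0, 167.3], [44.8, -2.1, 174.7], [49.2, 2.2, 179.6]]
180 60 [[16.1, -5.5, 180.4], [32.0, -1.5, 185.3], [44.2, 5.0, 190.4]]
top 84
105 4 [[60.7, -5.1, 105.6], [63.0, -4.8, 112.1], [67.3, -3.6, 119.6]]
120 4 [[57.7, -4.8, 124.2], [61.6, -2.6, 127.6], [61.8, 0.4, 129.0]]
135 5 [[52.1, -5.0, 138.6], [54.8, -4.8, 140.2], [57.4, 2.4, 147.8]]
150 5 [[47.1, -5.1, 150.9], [50.9, -4.2, 156.3], [55.0, -0.4, 157.2]]
165 9 [[17.7, -6.4, 169.7], [45.9, -3.8, 175.7], [48.7, 4.0, 179.7]]
180 57 [[15.7, -5.2, 182.9], [29.9, -0.7, 187.2], [42.6, 4.4, 192.2]]
```

Arm direction is now 88.7° (1.548 rad) with about 31 N on it, so it is at the stop. I'll release, rise and go to the probe.

Request:
send_rows(steps="0 0 0 0 0 0 0;0 0 0 0 0 0 0;0 0 0 0 0 0 0;0 0 0 0.035 0 0 0;0 0 0 0.04 0 0 0")

```text
clock: 6.23
eef_pos: [0.5996, 0.29, 0.1432]
tool_rot: [-0.067, 0.998, -0.002, -0.006]
ft_force: [0.6, -0.7, -0.2]
grip_width: 0.0427
grasp_force: 0.0
```

Request:
send_rows(steps="0.2 0 0 0.041 0 0 0;0.2 0 0 0.041 0 0 0;0.2 -0.009 -0.037 0.01 0 0 -0.012;0.2 -0.009 -0.037 0 0 0 -0.012;0.2 -0.009 -0.037 0 0 0 -0.012")

```text
clock: 6.65
eef_pos: [0.5762, 0.1803, 0.2408]
tool_rot: [-0.049, 0.999, 0.0, 0.001]
ft_force: [0.5, -0.9, -1.4]
grip_width: 0.0508
grasp_force: 0.0
```

Request:
send_rows(steps="0.2 -0.009 -0.037 0 0 0 -0.012;0.2 -0.009 -0.037 0 0 0 -0.012;0.2 -0.009 -0.037 0 0 0 -0.012;0.2 -0.009 -0.037 0 0 0 -0.012;0.2 -0.009 -0.037 0 0 0 -0.012")

```text
clock: 7.07
eef_pos: [0.5296, -0.006, 0.2393]
tool_rot: [-0.019, 1.0, -0.0, -0.001]
ft_force: [0.5, -1.1, 0.5]
grip_width: 0.0511
grasp_force: 0.0
```

Request:
send_rows(steps="0.2 -0.009 -0.037 0 0 0 -0.012;0.2 -0.009 -0.037 0 0 0 -0.012;0.2 -0.009 -0.037 0 0 0 -0.012;0.2 -0.009 -0.037 0 0 0 -0.012;0.2 0 0 0 0 0 0")

```text
clock: 7.48
eef_pos: [0.4926, -0.1582, 0.2393]
tool_rot: [0.009, 1.0, -0.001, -0.001]
ft_force: [-0.9, 0.6, 0.7]
grip_width: 0.0516
grasp_force: 0.0
```

Request:
send_rows(steps="0.2 0 0 0 0 0 0;0.2 0 0 0 0 0 0;0.2 0 0 0 0 0 0;0.2 0 0 0 0 0 0;0.2 0 0 0 0 0 0")

```text
clock: 7.9
eef_pos: [0.495, -0.1508, 0.2403]
tool_rot: [0.004, 1.0, 0.0, -0.0]
ft_force: [0.4, -0.6, 1.1]
grip_width: 0.0513
grasp_force: 0.0
```

```bash
python3 armang.py; python3 - <<'E'
from workcell import *
from h import *
from scipy.spatial.transform import Rotation as Ro
o=get_obs();print(np.round(o['eef_pos'],4),np.round(Ro.from_quat(o['tool_rot']).as_matrix(),4).tolist())
c=camera("wrist");T=np.eye(4);T[:3,:3]=Ro.from_quat(o['tool_rot']).as_matrix();T[:3,3]=o['eef_pos']
P=cloud(c,T@c["T_tool_cam"]).reshape(-1,3)
s=P[(abs(P[:,0]-.492)<.06)&(abs(P[:,1]+.154)<.06)]
for z,t in((.165,.004),(.075,.004)):
    w=abs(s[:,2]-z)<t;print(z,w.sum(),rect(s[w][:,:2]) if w.sum()>3 else '')
E
```

```text
scene 172
105 22 [[58.4, -5.9, 105.9], [63.5, -2.4, 112.9], [67.0, 3.0, 119.2]]
120 22 [[53.7, -6.5, 122.5], [58.7, -1.8, 128.6], [62.3, 4.1, 134.4]]
135 16 [[49.4, -4.8, 137.3], [55.0, -3.0, 141.3], [57.4, 4.0, 148.9]]
150 23 [[43.9, -5.8, 150.8], [51.5, -3.1, 155.4], [55.0, 3.3, 164.1]]
165 31 [[18.4, -6.1, 165.8], [45.3, -2.6, 175.4], [49.1, 3.3, 179.7]]
180 58 [[16.9, -6.0, 181.5], [32.2, -1.0, 185.1], [44.1, 5.6, 190.4]]
top 81
120 6 [[57.3, -5.4, 120.1], [62.0, -4.4, 123.0], [63.4, 1.4, 127.0]]
135 4 [[52.4, -5.1, 137.5], [54.8, -4.7, 139.6], [56.6, -0.2, 147.3]]
150 5 [[46.2, -5.0, 151.4], [51.6, -4.7, 153.6], [54.5, -2.9, 159.2]]
165 9 [[19.4, -6.5, 166.9], [45.3, -3.5, 172.5], [49.5, 4.7, 178.0]]
180 57 [[15.5, -5.4, 181.9], [30.1, -0.5, 187.0], [42.2, 3.9, 191.5]]
[ 0.495  -0.151   0.2405] [[-1.0, 0.0079, -0.0001], [0.0079, 1.0, 0.0], [0.0001, 0.0, -1.0]]
0.165 1860 (array([ 491.1, -153. ]), array([24.8, 23.9]), 1.54)
0.075 5176 (array([ 491.7, -152.8]), array([66.2, 66.3]), 71.59)
```

Request:
send_rows(steps="0.2 -0.0035 -0.0027 0 0 0 0.01;0.2 0 0 -0.035 0 0 0;0.2 0 0 -0.035 0 0 0;0.2 0 0 -0.03 0 0 0;0.2 0 0 -0.024 0 0 0")

```text
clock: 8.47
eef_pos: [0.4899, -0.1545, 0.1143]
tool_rot: [-0.0, 1.0, 0.0, -0.001]
ft_force: [-0.4, 0.5, 0.2]
grip_width: 0.0513
grasp_force: 0.0
```

Request:
send_rows(steps="0.2 0 0 0 0 0 0;0.2 0 0 0 0 0 0;-1 0 0 0 0 0 0;-1 0 0 0 0 0 0;-1 0 0 0 0 0 0")

```text
clock: 8.88
eef_pos: [0.4927, -0.1552, 0.1185]
tool_rot: [-0.0, 1.0, -0.001, 0.002]
ft_force: [-0.0, -0.3, -0.9]
grip_width: 0.0236
grasp_force: 60.0
```

Request:
send_rows(steps="-1 0 0 0 0 0 0;-1 0 0 0 0 0 0;-1 0 0 0.01 0 0 0;-1 0 0 0.02 0 0 0;-1 0 0 0.03 0 0 0")

```text
clock: 9.3
eef_pos: [0.4889, -0.154, 0.175]
tool_rot: [-0.0, 1.0, 0.001, -0.003]
ft_force: [0.6, -1.1, -1.5]
grip_width: 0.0233
grasp_force: 60.0
```

Request:
send_rows(steps="-1 0 0 0.035 0 0 0;-1 0 0 0.035 0 0 0;-1 0 0 0.02 0 0 0;-1 0 0 0 0 0 0;-1 0 0 0 0 0 0")

```text
clock: 9.72
eef_pos: [0.4917, -0.155, 0.268]
tool_rot: [-0.0, 1.0, -0.0, 0.001]
ft_force: [-0.3, -0.3, -1.3]
grip_width: 0.0231
grasp_force: 60.2
```

```bash
python3 - <<'E'
from workcell import *
import cv2,numpy as np
o=get_obs();print(o['eef_pos'],o['tool_rot'],o['ft_force'],o['grip_width'])
s=camera("scene")
np.savez("scene2.npz",**s);w=camera("wrist");np.savez("wrist2.npz",eef=o['eef_pos'],rot=o['tool_rot'],**w)
im=np.hstack([cv2.resize(s["frame"][180:330,190:340],(400,400)),cv2.resize(w["frame"],(400,400))])
cv2.imwrite("pics/g.png",im[:,:,::-1])
E
```

```text
[ 0.49172547 -0.1549516   0.26803658] [-6.66631507e-05  9.99998839e-01 -4.95331467e-04  1.43968661e-03] [-0.33395661 -0.31583315 -1.27472787] 0.02313432747470353
```

View pics/g.png

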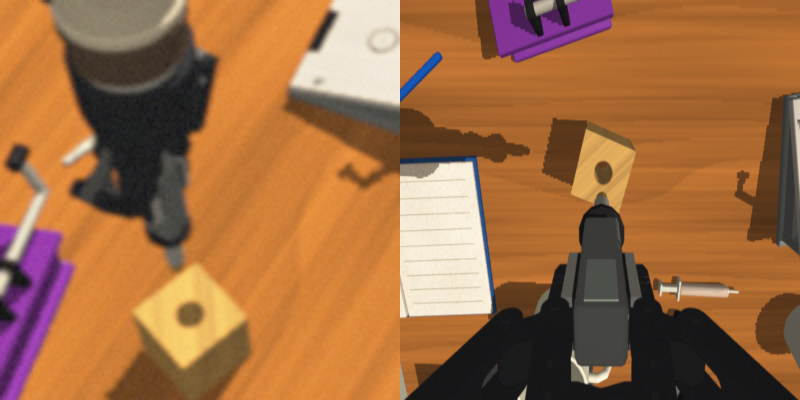

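The left view shows the probe lifted clear and upright in the grip, with the stand hole empty at (190,315). In the wrist view the handle is square between the pads at (603,300). I'll carry it over and tilt it.

Request:
send_rows(steps="-1 -0.005 0.037 0 0 0 0.034;-1 -0.005 0.037 0 0 0 0.034;-1 -0.005 0.037 0 0 0 0.034;-1 -0.005 0.037 0 0 0 0.034;-1 -0.005 0.037 0 0.0071 -0.0519 0")

```text
clock: 10.23
eef_pos: [0.4657, 0.0319, 0.2637]
tool_rot: [-0.068, 0.997, 0.002, 0.024]
ft_force: [0.9, 0.9, -0.8]
grip_width: 0.0236
grasp_force: 60.2
```

Request:
send_rows(steps="-1 -0.005 0.037 0 0.0071 -0.0519 0;-1 -0.005 0.037 0 0.0071 -0.0519 0;-1 -0.005 0.037 0 0.0071 -0.0519 0;-1 -0.005 0.037 0 0.0071 -0.0519 0;-1 0 0.004 -0.01 0 0 0")

```text
clock: 10.65
eef_pos: [0.4433, 0.1875, 0.256]
tool_rot: [-0.072, 0.989, 0.011, 0.131]
ft_force: [0.8, -0.4, -0.7]
grip_width: 0.0229
grasp_force: 60.2
```

Request:
send_rows(steps="-1 0 0 -0.02 0 0 0;-1 0 0 -0.02 0 0 0;-1 0 0 -0.01 0 0 0;-1 0 0 0 0 0 0;-1 0 0 0 0 0 0")

```text
clock: 11.07
eef_pos: [0.4446, 0.1816, 0.2044]
tool_rot: [-0.068, 0.989, 0.008, 0.128]
ft_force: [-0.3, 0.7, -0.8]
grip_width: 0.0233
grasp_force: 60.2
```

Request:
send_rows(steps="-1 0 0 0 0 0 0;-1 0 0 0 0 0 0;-1 0 0 0 0 0 0;-1 0 0 0 0 0 0;-1 0 0 0 0 0 0")

```text
clock: 11.48
eef_pos: [0.4465, 0.1823, 0.2071]
tool_rot: [-0.067, 0.989, 0.009, 0.131]
ft_force: [0.2, 0.2, -1.4]
grip_width: 0.0232
grasp_force: 60.2
```

```bash
cat >look.py <<'E'
import sys
from workcell import *
from h import *
from scipy.spatial.transform import Rotation as Ro
a=np.radians(7.8);b=np.radians(15)
Rp=Ro.from_euler('ZY',[a,-b]).as_matrix();Op=np.array([.503,.190,.045])
o=get_obs();Rt=Ro.from_quat(o['tool_rot']).as_matrix()
print("eef",np.round(o['eef_pos'],4),"in plate mm",((o['eef_pos']-Op)@Rp*1000).round(1),"tool z in plate",(Rp.T@Rt[:,2]).round(4),"tool y",(Rp.T@Rt[:,1]).round(4))
print("force in plate",(Rp.T@o['ft_force']).round(2))
S=Op+Rp@[-.02,0,0]; T=np.eye(4);T[:3,:3]=Rt;T[:3,3]=o['eef_pos']
ims=[]
for n in("scene","top","wrist"):
    o=get_obs();c=camera(n);np.savez(f"{n}_{sys.argv[1]}.npz",**c);W=T@c["T_tool_cam"] if n=="wrist" else None
    P=cloud(c,W); Q=(P-Op)@Rp*1000            # plate coords
    E=np.linalg.inv(W) if W is not None else c["extrinsics"];p=E[:3,:3]@S+E[:3,3];K=c["camera_matrix"];uv=(K@p)[:2]/p[2]
    print(n,"spot px",uv.round(1))
    m=(np.hypot(Q[...,0]+20,Q[...,1])<24)&(Q[...,2]>6)&(Q[...,2]<140)
    q=Q[m];print("  n",len(q))
    for lo in range(0,140,8):
        s=q[(q[:,2]>=lo)&(q[:,2]<lo+8)]
        if len(s)>2:print("  z",lo,len(s),"x",np.percentile(s[:,0],[2,50,98]).round(1),"y",np.percentile(s[:,1],[2,50,98]).round(1),"zmin",s[:,2].min().round(1))
    r=(np.array(uv)).astype(int);u0=max(0,min(640-130,r[0]-65));v0=max(0,min(360,r[1]-80))
    ims.append(cv2.resize(c["frame"][v0:v0+120,u0:u0+130],(400,370),interpolation=cv2.INTER_CUBIC))
cv2.imwrite(f"pics/{sys.argv[1]}.png",np.hstack([ims[0],ims[2]])[:,:,::-1])
E
python3 look.py a
```

```text
eef [0.4465 0.1823 0.2071] in plate mm [-13.1   0.  171.3] tool z in plate [ 1.1e-03  2.0e-04 -1.0e+00] tool y [2.e-04 1.e+00 2.e-04]
force in plate [-0.18  0.14 -1.37]
scene spot px [333. 195.]
  n 158
  z 64 9 x [-17.7 -12.1  -8.2] y [-5.8 -4.   1.2] zmin 64.4
  z 72 10 x [-17.2 -11.2  -7.8] y [-6.8 -4.7  3.5] zmin 72.2
  z 80 11 x [-17.2 -10.   -8. ] y [-6.7 -5.9 -0.1] zmin 80.6
  z 88 15 x [-17.  -11.9  -7.5] y [-9.  -6.8  1.3] zmin 88.2
  z 96 17 x [-19.1  -9.4  -6.9] y [-8.6 -5.   2.6] zmin 97.1
  z 104 14 x [-19.2 -10.7  -7.1] y [-8.  -5.4 -1.5] zmin 105.1
  z 112 10 x [-16.5 -10.9  -7.3] y [-8.3 -6.1 -0.4] zmin 112.8
  z 120 4 x [-20.   -5.1   0.9] y [-15.1 -12.8  -0.4] zmin 125.9
  z 128 58 x [-25.1  -6.5   1.7] y [-17.5 -10.7   7.4] zmin 128.2
  z 136 10 x [-24.  -10.2   1.5] y [-13.8 -11.2   5.7] zmin 136.3
top spot px [253.7 272. ]
  n 32
  z 128 27 x [-12.6  -1.5   1.6] y [-17.4  -7.1   7.7] zmin 129.5
  z 136 4 x [-9.1 -2.1 -2.1] y [-15.4  -5.6   3.5] zmin 136.2
wrist spot px [321.8 202.6]
  n 1523
  z 64 36 x [-19.3 -18.6 -15.9] y [-4.7 -0.2  4.8] zmin 66.5
  z 72 21 x [-19.4 -19.  -17.7] y [-2.6  0.6  3.9] zmin 72.2
  z 80 91 x [-21.  -20.  -16.5] y [-6.1  0.   6.8] zmin 80.2
  z 88 98 x [-21.1 -20.2 -17.2] y [-5.5  0.6  6.2] zmin 88.2
  z 96 31 x [-21.2 -20.5 -19.2] y [-4.2  0.   4.5] zmin 96.2
  z 128 1153 x [-30.7 -25.6  -9.9] y [-16.  -0.  16.] zmin 128.5
  z 136 93 x [-28.3 -25.9 -22.5] y [-11.1  -0.   12.1] zmin 136.0
```

View pics/a.png

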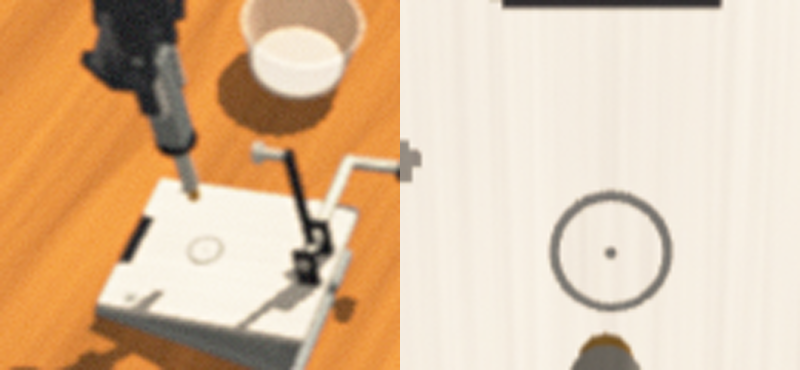

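In the left view the brass tip is at (193,195) and the ring at (205,250), with the sensor arm upright. In the wrist crop the dot is at (610,252) and the tip at (605,340). Next I'll get the exact ring centre by ray casting.

```bash
python3 - <<'E'
from workcell import *
from h import *
from scipy.spatial.transform import Rotation as Ro
Rp=Ro.from_euler('ZY',np.radians([7.8,-15])).as_matrix();Op=np.array([.503,.190,.045])
o=get_obs();T=np.eye(4);T[:3,:3]=Ro.from_quat(o['tool_rot']).as_matrix();T[:3,3]=o['eef_pos']
def cast(c,W,uv):
    K=c["camera_matrix"];d=np.c_[(uv[:,0]-K[0,2])/K[0,0],(uv[:,1]-K[1,2])/K[1,1],np.ones(len(uv))]@W[:3,:3].T
    C=(W[:3,3]-Op)@Rp;d=d@Rp;t=-C[2]/d[:,2];return (C+d*t[:,None])*1000
for n,s in(("wrist",(321.8,202.6)),("scene",(333,195)),("top",(254,272))):
    c=load(n+"_a");W=T@c["T_tool_cam"] if n=="wrist" else np.linalg.inv(c["extrinsics"])
    v,u=np.mgrid[:480,:640];uv=np.c_[u.ravel(),v.ravel()].astype(float)
    Q=cast(c,W,uv);g=cv2.cvtColor(c["frame"],cv2.COLOR_RGB2GRAY).ravel().astype(float);sat=cv2.cvtColor(c["frame"],cv2.COLOR_RGB2HSV)[...,1].ravel()
    near=np.hypot(Q[:,0]+20,Q[:,1])<22
    z=(cloud(c,W).reshape(-1,3)-Op)@Rp*1000
    near&=abs(z[:,2])<5
    med=np.median(g[near]);m=near&(g<med-(40 if n=="wrist" else 14))
    r=Q[m][:,:2];
    A=np.c_[2*r,np.ones(len(r))]
    k=np.linalg.lstsq(A,(r**2).sum(1),rcond=None)[0]
    for _ in range(5):
        d=np.hypot(*(r-k[:2]).T);w=abs(d-13.75)<3;k=np.linalg.lstsq(A[w],(r[w]**2).sum(1),rcond=None)[0]
    dm=m.copy();dm[m]=np.hypot(*(r-k[:2]).T)<5
    print(n,m.sum(),"ring centre plate mm",k[:2].round(2),"rad",np.sqrt(k[2]+k[:2]@k[:2]).round(2),"dot",Q[dm][:,:2].mean(0).round(2) if dm.any() else '',"plate z med",np.nanmedian(z[near,2]).round(2))
    if n=="wrist":
        # plate normal & heading as the wrist sees it
        zz=z[(abs(z[:,2])<4)&(abs(z[:,0])<80)&(abs(z[:,1])<60)];kk=np.linalg.lstsq(np.c_[zz[:,:2],np.ones(len(zz))],zz[:,2],rcond=None)[0];print(" plane tilt",kk)
        # stem/flange in tool frame
        P=(cloud(c,c["T_tool_cam"])*1000).reshape(-1,3);st=P[(P[:,2]>62)&(P[:,2]<110)&(np.hypot(P[:,0],P[:,1])<20)]
        for a,b in((62,75),(75,85),(85,95),(95,112)):
            q=st[(st[:,2]>a)&(st[:,2]<b)]
            if len(q)>3: print(" stem tool z",a,len(q),"x",np.percentile(q[:,0],[2,98]).round(1),"y",np.percentile(q[:,1],[2,50,98]).round(1),"zmax",q[:,2].max().round(1))
E
```

```text
wrist 402 ring centre plate mm [-19.89   1.7 ] rad 13.79 dot [-19.83   1.61] plate z med 0.86
 plane tilt [-3.53383042e-04 -1.66575021e-04  5.58813071e-01]
 stem tool z 62 27 x [6.3 8.1] y [-4.3 -0.   4. ] zmax 74.9
 stem tool z 75 124 x [3.6 8.1] y [-5.5  0.3  6.4] zmax 84.9
 stem tool z 85 69 x [3.3 8. ] y [-6.2  0.   6.6] zmax 91.1
 stem tool z 95 57 x [3.  6.4] y [-4.7  0.   4.7] zmax 104.8
scene 35 ring centre plate mm [-19.78   1.21] rad 13.6 dot  plate z med -0.12
top 49 ring centre plate mm [-19.35   0.26] rad 13.9 dot [-20.29   1.98] plate z med 0.24
```

Request:
send_rows(steps="-1 -0.0062 0.0007 -0.0016 0 0 0;-1 0.0038 0.0005 -0.0145 0 0 0;-1 0.0038 0.0005 -0.0145 0 0 0;-1 0.0026 0.0004 -0.0097 0 0 0;-1 0.0026 0.0004 -0.0097 0 0 0")

```text
clock: 12.05
eef_pos: [0.4521, 0.1847, 0.1556]
tool_rot: [-0.068, 0.989, 0.009, 0.13]
ft_force: [-0.2, 0.8, -0.6]
grip_width: 0.0236
grasp_force: 60.3
```

Request:
send_rows(steps="-1 0.0013 0.0002 -0.0048 0 0 0;-1 0 0 0 0 0 0;-1 0 0 0 0 0 0;-1 0 0 0 0 0 0;-1 0 0 0 0 0 0")

```text
clock: 12.47
eef_pos: [0.4545, 0.1852, 0.1525]
tool_rot: [-0.067, 0.989, 0.009, 0.131]
ft_force: [0.0, 0.4, -1.5]
grip_width: 0.0234
grasp_force: 60.3
```

```bash
python3 look.py b
```

```text
eef [0.4545 0.1852 0.1525] in plate mm [-19.3   1.8 116.5] tool z in plate [ 1.5e-03  4.0e-04 -1.0e+00] tool y [0.e+00 1.e+00 4.e-04]
force in plate [-0.32  0.35 -1.51]
scene spot px [333. 195.]
  n 349
  z 8 8 x [-23.6 -19.  -13.7] y [-4.6 -2.2  4.1] zmin 9.9
  z 16 6 x [-23.1 -16.2 -15.3] y [-4.3 -2.6 -0.2] zmin 17.0
  z 24 12 x [-24.2 -17.7 -13.5] y [-6.1 -3.4  3.3] zmin 24.5
  z 32 13 x [-25.5 -16.6 -13.8] y [-7.5 -4.1 -1.1] zmin 32.3
  z 40 14 x [-23.8 -16.6 -12.7] y [-7.6 -4.2  2.3] zmin 40.1
  z 48 12 x [-26.2 -16.2 -13.3] y [-6.  -3.   4.1] zmin 48.4
  z 56 11 x [-23.7 -16.1 -13.1] y [-9.  -3.7  1. ] zmin 56.0
  z 64 3 x [-15.1  -6.   -5.8] y [-7.3 -1.4  4.7] zmin 64.8
  z 72 48 x [-31.6 -11.7  -4.7] y [-15.5  -8.3  12.2] zmin 72.1
  z 80 31 x [-31.2 -11.5  -7.4] y [-14.9  -9.5   7.6] zmin 80.1
  z 88 33 x [-31.2 -12.8  -7.3] y [-12.1  -9.1   8. ] zmin 88.0
  z 96 29 x [-30.7 -12.5  -7.5] y [-12.4  -9.9   9.6] zmin 96.1
  z 104 30 x [-29.6 -10.3  -7.5] y [-12.8  -8.6   9.5] zmin 104.1
  z 112 21 x [-19.9  -9.5  -8.6] y [-17.3  -6.7  14.2] zmin 112.1
  z 120 24 x [-25.3  -9.7 
[... 806 characters left out ...]
101 x [-27.3 -26.3 -22.6] y [-3.7  2.4  8.5] zmin 32.0
  z 40 42 x [-27.3 -26.6 -25.1] y [-2.5  2.1  6.8] zmin 40.0
  z 72 898 x [-36.8 -31.9 -15.8] y [-14.2   1.8  17.9] zmin 73.6
  z 80 472 x [-35.7 -32.  -17.4] y [-13.5   2.7  17.2] zmin 80.0
  z 88 380 x [-32.6 -32.1 -30. ] y [-9.7  1.8 13.1] zmin 88.0
  z 96 454 x [-32.7 -32.1 -30.2] y [-9.3  1.8 13. ] zmin 96.0
  z 104 506 x [-32.7 -32.1 -30.3] y [-9.4  1.4 12.9] zmin 104.0
  z 112 571 x [-32.7 -32.1 -30. ] y [-9.6  1.7 12.9] zmin 112.1
  z 120 1145 x [-32.7 -31.7 -26.2] y [-21.4   0.7  21.7] zmin 120.0
  z 128 1406 x [-33.3 -30.9 -26.1] y [-22.3  -0.3  22.3] zmin 128.0
  z 136 853 x [-33.4 -31.  -26.1] y [-22.3   0.4  22.1] zmin 136.0
```

View pics/b.png

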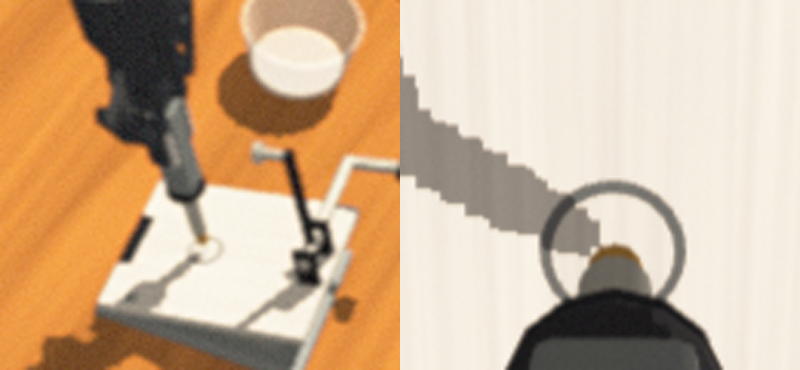

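The tip is centred over the ring: in the wrist crop the tip is at (614,255) and the ring centre at (613,250). It is about 11 mm up. Descending in small steps and watching the force.

Request:
send_rows(steps="-1 0.0013 0.0002 -0.0048 0 0 0;-1 0.0008 0.0001 -0.0029 0 0 0;-1 0 0 0 0 0 0;-1 0 0 0 0 0 0;-1 0 0 0 0 0 0")

```text
clock: 13.03
eef_pos: [0.4561, 0.1852, 0.1438]
tool_rot: [-0.067, 0.989, 0.009, 0.13]
ft_force: [0.2, -0.4, -1.0]
grip_width: 0.023
grasp_force: 60.3
```

Request:
send_rows(steps="-1 0.0008 0.0001 -0.0029 0 0 0;-1 0 0 0 0 0 0;-1 0 0 0 0 0 0;-1 0 0 0 0 0 0;-1 0 0 0 0 0 0")

```text
clock: 13.45
eef_pos: [0.4571, 0.1854, 0.1412]
tool_rot: [-0.067, 0.989, 0.009, 0.13]
ft_force: [-0.3, 0.2, -0.0]
grip_width: 0.0232
grasp_force: 60.3
```

Request:
send_rows(steps="-1 0.0008 0.0001 -0.0029 0 0 0;-1 0 0 0 0 0 0;-1 0 0 0 0 0 0;-1 0 0 0 0 0 0;-1 0 0 0 0 0 0")

```text
clock: 13.87
eef_pos: [0.458, 0.1856, 0.1384]
tool_rot: [-0.067, 0.989, 0.009, 0.131]
ft_force: [-0.2, -0.1, 0.1]
grip_width: 0.0232
grasp_force: 60.4
```

```bash
cat >f.py <<'E'
from workcell import *
import numpy as np
from scipy.spatial.transform import Rotation as Ro
Rp=Ro.from_euler('ZY',np.radians([7.8,-15])).as_matrix();Op=np.array([.503,.190,.045])
F=[];Z=[]
for _ in range(14):
    camera("top");o=get_obs();F.append(Rp.T@o['ft_force']);Z.append((o['eef_pos']-Op)@Rp*1000)
print(o['clock'],"F",np.mean(F,0).round(2),np.std(F,0).round(2),"tcp",np.mean(Z,0).round(2),np.std(Z,0).round(2))
E
python3 f.py
```

```text
14.5667 F [0.2  0.41 1.14] [0.71 0.47 0.33] tcp [-19.53   1.71 101.88] [0.03 0.01 0.03]
```

Request:
send_rows(steps="-1 0.0002 0 -0.0008 0 0 0;-1 0 0 0 0 0 0;-1 0 0 0 0 0 0;-1 0 0 0 0 0 0;-1 0 0 0 0 0 0")

```text
clock: 14.98
eef_pos: [0.4581, 0.1856, 0.1375]
tool_rot: [-0.067, 0.989, 0.009, 0.13]
ft_force: [-0.4, 0.9, 1.8]
grip_width: 0.0232
grasp_force: 60.5
```

```bash
python3 f.py; python3 look.py c | head -8; python3 armang.py | head -6
```

```text
15.6833 F [1.11 1.   1.44] [0.44 0.57 0.52] tcp [-19.61   1.68 101.01] [0.02 0.01 0.01]
eef [0.4581 0.1855 0.1375] in plate mm [-19.6   1.7 101. ] tool z in plate [ 4.e-04  1.e-04 -1.e+00] tool y [-0.e+00  1.e+00  1.e-04]
force in plate [0.72 0.11 0.31]
scene spot px [333. 195.]
  n 385
  z 8 11 x [-23.6 -19.6 -14. ] y [-6.7 -1.7  3.8] zmin 9.5
  z 16 12 x [-25.  -16.7 -14.3] y [-7.4 -2.6  3.3] zmin 16.1
  z 24 12 x [-25.3 -18.6 -12.6] y [-6.8 -3.2  5.2] zmin 24.0
  z 32 14 x [-24.2 -17.3 -13.3] y [-7.3 -4.2  2.3] zmin 32.0
scene 171
105 18 [[59.8, -5.3, 107.0], [63.7, -2.0, 113.4], [67.8, 5.2, 118.3]]
120 19 [[53.9, -6.2, 120.4], [59.5, -2.4, 125.3], [62.3, 4.2, 131.9]]
135 24 [[49.9, -5.8, 135.3], [55.0, -2.3, 142.0], [59.2, 3.4, 148.8]]
150 22 [[45.7, -4.1, 151.0], [50.1, -1.7, 158.6], [53.2, 3.0, 162.9]]
165 27 [[19.4, -6.4, 166.1], [45.4, -2.7, 173.4], [49.6, 3.1, 179.0]]
```

View pics/c.png

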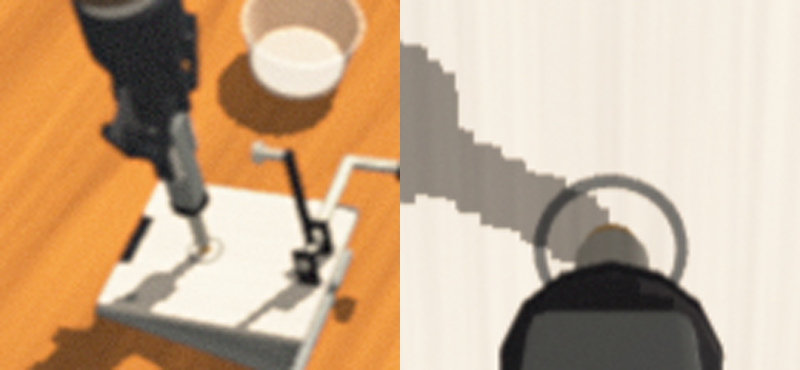

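The tip is on the ring, centred, with the brass partly retracted (tip at (610,235) in the wrist crop). Net push is about 2.7 N, so close to half way in. The sensor arm is still at its stop.

```bash
python3 -c "
from workcell import *
print(job_done())"
```

```text
the job is handed in; nothing more can be done
None
```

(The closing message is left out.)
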